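Start up the carving bench at its push switches

TASK

Start up the carving bench by lightly pressing the keys of three push switches with the fingertips, in this order: the large round one (dust extractor), then the square one (work lamp), then the long one (rotary carver); push each key more than half-way down, where it stays by itself, and come away. Only press, gently: do not pick up, tip or shove the switches, leave the small round switch (band saw) alone, and do not disturb the tools and glue bottle around them.

Things in the scene. Friction and masses are not known exactly. Their poses are not given: they have to be found in the camera images.
- round_switch: The large round switch: grey round housing 74 mm across with a black round key 52 mm across on top. Loose on the bench on rubber feet (0.35 kg or so). The housing is 30 mm high, z up; origin at the centre of its underside. The four switches differ only in shape and size.
- round_top (a point): Centre of the flat top of the round switch's key. It stands 44 mm above the bench with the key fully up and 32 mm (2 mm above the housing) with it fully down; it moves with the key.
- round_key (a joint): Key travel in m: 0 fully up, 0.012 fully down; starts at 0 to 0.0015. It moves straight down, yields at about 3.5 N rising to about 5.5 N at the bottom stop, and stays at the depth where it is left (no spring-back).
- square_switch: The square switch: grey housing 68 x 68 mm with a black key 46 x 46 mm on top. Loose on the bench on rubber feet (0.35 kg or so). The housing is 30 mm high, z up; origin at the centre of its underside. The four switches differ only in shape and size.
- square_top (a point): Centre of the flat top of the square switch's key. It stands 44 mm above the bench with the key fully up and 32 mm (2 mm above the housing) with it fully down; it moves with the key.
- square_key (a joint): Key travel in m: 0 fully up, 0.012 fully down; starts at 0 to 0.0015. It moves straight down, yields at about 3.5 N rising to about 5.5 N at the bottom stop, and stays at the depth where it is left (no spring-back).
- long_switch: The long switch: grey oblong housing 52 mm (its x) by 112 mm (its y) with a black key 32 x 88 mm on top. Loose on the bench on rubber feet (0.4 kg or so). The housing is 30 mm high, z up; origin at the centre of its underside. The four switches differ only in shape and size.
- long_top (a point): Centre of the flat top of the long switch's key. It stands 44 mm above the bench with the key fully up and 32 mm (2 mm above the housing) with it fully down; it moves with the key.
- long_key (a joint): Key travel in m: 0 fully up, 0.012 fully down; starts at 0 to 0.0015. It moves straight down, yields at about 3.5 N rising to about 5.5 N at the bottom stop, and stays at the depth where it is left (no spring-back).
- small_switch: The small round switch, to be left alone: grey round housing 48 mm across with a black round key 30 mm across on top. Loose on the bench on rubber feet (0.2 kg or so). The housing is 30 mm high, z up; origin at the centre of its underside. The four switches differ only in shape and size.
- small_top (a point): Centre of the flat top of the small round switch's key. It stands 44 mm above the bench with the key fully up and 32 mm (2 mm above the housing) with it fully down; it moves with the key.
- small_key (a joint): Key travel in m: 0 fully up, 0.012 fully down; starts at 0 to 0.0015. It moves straight down, yields at about 3.5 N rising to about 5.5 N at the bottom stop, and stays at the depth where it is left (no spring-back).
- chisel: Loose carving chisel lying on the bench, 260 mm long along its x (blade to +x), handle 26 mm thick; origin under its middle, on the bench. A bystander.
- glue: Loose glue bottle standing upright, 56 mm across, 125 mm high; origin at the centre of its underside. A bystander.
- mallet: Loose wooden mallet lying on its head: head 75 x 120 x 75 mm high centred 100 mm along +x of its origin, handle reaching 130 mm to -x of it; origin at bench height. A bystander.
- sander: Loose cork sanding block, 60 mm (x) by 110 mm (y), 42 mm high; origin at the centre of its underside. A bystander.
There are look-alikes about, which are no part of the job. What is shaped like the round_switch but purple or turquoise is not meant.

How it is judged:
By the outcome, as a careful person would: the job done as asked, in the order asked, and still so for the second after the job is handed in, with the robot touching nothing.
It also fails if it takes over 54 s, if anything falls off the work surface, if the arm or the gripper's body presses on something with over 40 N, if the wrist force passes 120 N, or if a joint passes its speed limit or range.

ROBOT

A 6-joint arm with a two-finger parallel gripper is mounted at the origin on the work surface. World frame = base frame: x ahead of the robot, y to its left, z up, the work surface at z = 0. Lengths are in mm, angles in rad, forces in N, time in s.
With the tool pointing down it reaches from about 350 to 875 mm from the base axis. Payload 4.2 kg.
Tool frame: the origin (TCP) lies at the very end of the fingers, on their centre line; the grasp point (between the pads) lies 19 mm behind it; z points along the fingers, x is the direction in which the jaws open and shut, and the axes are right-handed (so a half turn about z gives the same grasp; the last joint's range is limited). The gripper opens to 87 mm and grips with 3 to 60 N. Pads are 19 mm wide; open, the fingers measure 117 mm over their backs; the gripper's body (75 mm by 190 mm) begins 51 mm behind the grasp point.
Start: joints at [1.468, 0.385, 0.008, 0, -1.194, -0.259], TCP at [221.191, 584.529, 222.55] pointing down, gripper open.
Joint ranges: [-3.14, 3.14], [-1.21, 2.06], [-1.07, 1.41], [-3.16, 2.05], [-2.99, -0.16], [-3.1, 3.1]. Speed limits (rad/s): [2.79, 2.79, 3.14, 3.14, 3.14, 3.14].

INTERFACE

Orientations are given as a rotation vector (axis times angle).
In Python, from station import env gives the robot as it stands.
- The arm moves only by the tool arm_command, never from a script. Its argument "motion" is a list that holds one entry, the list of rows, each a list of 7 numbers: the opening, from -1 (shut) to 1 (fully open), then the shift along the tool's x, y, z in m, then the turn, a rotation vector about the tool's x, y, z in rad. A call has 1 to 10 rows; each row shifts and turns the pose as measured when the row begins, along the tool's axes as they then stand; what a row does not reach is not made up. A row lasts 1/12 s, in which the tool goes at most 41.7 mm and 7.16 degrees, less where a joint would pass 70% of its speed; a pose out of reach is approached as far as the arm can. A call is refused whole if a number of a shift passes 0.0417 or a number of a turn 0.125, either way. A call with a gripper value outside its range is refused whole. The fingers move at their own pace and stop on an object; "newtons" is the grip in N (left out, the last holds). Time passes only in rows, so rows that do not move let the fingers close. It gives the time, the measured TCP pose, the force and the opening at its end, in the units of the state.
- env.get_state(): the state, without advancing time (a new reading comes with each control period).
- env.grab_frame(name): name is "side" or "top" or "wrist"; returns the picture (480x640x3 uint8, red, green, blue); there is no depth.
- env.camera_model(name): a dict with "mtx" (3x3 intrinsics, pixels), "k1" (the pictures are not rectified: a ray, as slopes to the right and down, at radius r is drawn at 1 + k1 r^2 times it, then the intrinsics apply), "position" and "rotation" of the camera in the world. Camera axes: x right, y down, z forward; pixel columns grow to the right and rows downward; lengths in mm; the calibration is good to about 2 mm. A picture is of the moment at which its call begins: read the wrist's pose just before it. camera_model takes no time and is no camera call; for the wrist camera it gives the pose at the moment of the call.
- env.job_done(): hands the job in, once; it reports no verdict.
The state is a dict: "t": time; "joint_pos": joint angles; "joint_velocities": joint speeds; "effort": joint torques, N m; "position": TCP position; "eef_rot": TCP orientation; "contact_force": force on the tool from outside, world axes, zero at the start; "wrist_torque": the same for the moment, N m; "gripper_width": finger opening in mm.
Only numpy, scipy, OpenCV 4.12 (cv2) and the standard library are available. Lean on these libraries where they do the work, as an engineer would, in place of code of your own. Each camera call takes 0.05 s, during which the arm holds its last target.

## Working session

There is one attempt and no reset: what is moved stays moved. The work goes in short steps, Python scripts to look and compute and a tool call to move; the robot and the scene stay as the last step left them, time stands still between calls to the robot, and variables do not carry over. Pictures are saved under pics/ and viewed, and the job is handed in when it is done.

Besides the shell and the picture viewer there is one more tool, called after "Emit:" as name([rows], argument=value, ...), one row to a line, values as JSON. arm_command: Moves the arm, as the interface text tells. Its arguments: {"type":"object","properties":{"motion":{"type":"array","items":{"type":"array","items":{"type":"array","items":{"type":"number"}}}},"newtons":{"type":"number"}},"required":["motion"]}

```bash
mkdir -p pics
python3 - <<'E'
from station import env
import cv2
s=env.get_state();print(s)
for n in("top","side"):
    m=env.camera_model(n);print(n,m)
    cv2.imwrite(f"pics/{n}0.png",env.grab_frame(n)[:,:,::-1])
E
```

```text
{'t': 0.0, 'joint_pos': array([ 1.46759419e+00,  3.85552276e-01,  6.65981374e-03, -4.88736638e-04,
       -1.19398558e+00, -2.58583758e-01]), 'joint_velocities': array([ 0.00209905, -0.0008183 , -0.00044752, -0.00029756,  0.00027803,
       -0.00044482]), 'effort': array([-1.02629660e-03, -3.90660810e+01,  1.87400919e+01,  4.21975359e+00,
        1.09536221e-02, -2.03362583e-04]), 'position': array([220.99962679, 583.99947459, 221.47699841]), 'eef_rot': array([ 1.78434141e+00, -2.58361318e+00,  2.01972144e-03]), 'contact_force': array([ 0.09763103, -1.21762081, -0.44575443]), 'wrist_torque': array([-3.77306624e-02,  2.14067357e-05, -1.71587475e-02]), 'gripper_width': 87.05728125469125}
top {'mtx': array([[607.14399035,   0.        , 317.85779159],
       [  0.        , 607.14399035, 238.50895192],
       [  0.        ,   0.        ,   1.        ]]), 'k1': -0.10961977391424813, 'position': array([ 303.59658255,  -74.88796648, 1378.36381352]), 'rotation': array([-2.14624856,  2.07621988, -0.20546629])}
side {'mtx': array([[500.89188617,   0.        , 330.73569244],
       [  0.        , 500.89188617, 233.33280311],
       [  0.        ,   0.        ,   1.        ]]), 'k1': 0.021103528487321378, 'position': array([  938.82179649, -1027.79583283,   746.37209041]), 'rotation': array([-2.13723725, -0.39656741,  0.20718533])}
```

View pics/top0.png

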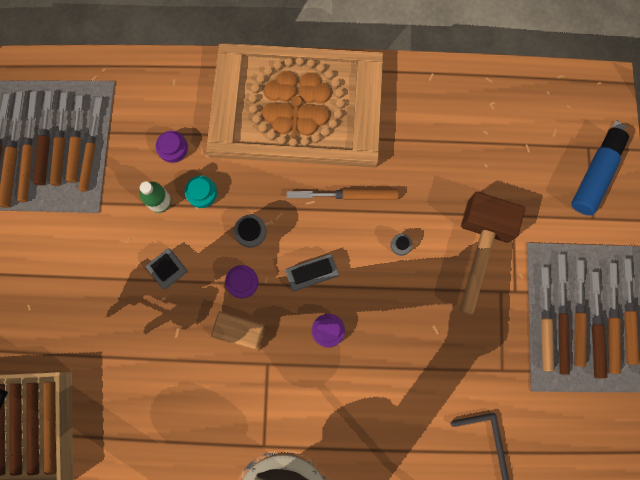

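View pics/side0.png

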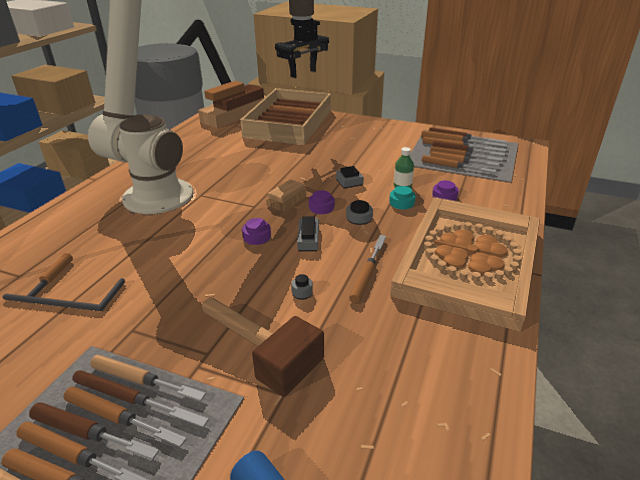

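Top view: the large round switch is at about (249,230), square (166,267), long (312,270) and small (402,244). The purple and turquoise ones are decoys. Next I measure the keys.

```bash
cat > h.py <<'E'
import numpy as np,cv2
from scipy.spatial.transform import Rotation as R
def ray(m,uv,z):
    K=np.array(m["mtx"]);d=(uv[0]-K[0,2])/K[0,0],(uv[1]-K[1,2])/K[1,1]
    d=np.array(d);s=d.copy()
    for _ in range(20): s=d/(1+m["k1"]*(s@s))
    rot=np.array(m["rotation"]);Rm=R.from_rotvec(rot).as_matrix() if rot.shape==(3,) else rot
    v=Rm@np.array([s[0],s[1],1]);p=np.array(m["position"])
    return p+v*(z-p[2])/v[2]
def comps(img,thr,box=None,amin=30):
    mk=(img.max(2)<thr).astype(np.uint8)
    n,l,st,c=cv2.connectedComponentsWithStats(mk)
    out=[]
    for i in range(1,n):
        if st[i,4]>=amin and (box is None or (box[0]<c[i][0]<box[2] and box[1]<c[i][1]<box[3])): out.append((c[i],st[i],cv2.minAreaRect(np.argwhere(l==i)[:,::-1].astype(np.float32))))
    return out
E
python3 - <<'E'
from h import *
from station import env
for n,box in(("top",(120,150,430,340)),("side",(230,150,400,310))):
    img=cv2.imread(f"pics/{n}0.png");m=env.camera_model(n)
    for thr in(40,50):
      for c,st,r in comps(img,thr,box):
        print(n,thr,c.round(1),st,np.round(r[0],1),np.round(r[1],1),round(r[2]),ray(m,c,43.5).round(1), ray(m,r[0],43.5).round(1))
i=cv2.imread("pics/top0.png")[190:310,130:430];cv2.imwrite("pics/z0.png",cv2.resize(i,None,fx=2.6,fy=2.6,interpolation=2))
i=cv2.imread("pics/side0.png")[150:310,240:400];cv2.imwrite("pics/z1.png",cv2.resize(i,None,fx=3.6,fy=3.6,interpolation=2))
E
```

```text
top 40 [248.8 228.9] [238 218  23  23 414] [249. 229.] [22. 22.] 90 [593.7  97.1  43.5] [593.5  96.5  43.5]
top 40 [402.2 242.6] [396 236  13  14 132] [402.  242.5] [12. 12.] 45 [ 573.6 -249.1   43.5] [ 573.8 -248.6   43.5]
top 40 [164.4 267.2] [151 254  28  27 421] [164.2 267.3] [20.2 21. ] 52 [500.  282.2  43.5] [499.7 282.5  43.5]
top 40 [311.7 270.7] [292 258  40  26 566] [311.8 270.9] [14.9 38.9] 72 [503.3 -48.2  43.5] [502.9 -48.5  43.5]
top 50 [248.6 228.8] [237 217  24  24 443] [248.8 228.8] [23.3 22.6] 45 [593.9  97.5  43.5] [594.1  97.1  43.5]
top 50 [402.2 242.5] [396 236  13  14 141] [402.  242.5] [13. 12.] 90 [ 573.7 -249.    43.5] [ 573.8 -248.6   43.5]
top 50 [164.3 267.3] [151 254  28  28 444] [164.2 267.3] [21.  21.3] 52 [499.6 282.3  43.5] [499.6 282.6  43.5]
top 50 [311.5 270.7] [292 258  41  27 589] [311.6 270.8] [15.2 39.2] 72 [503.3 -47.8  43.5] [503.1 -48.1  43.5]
side 40 [349.2 171.7] [341 166  18  12 153] [349.4 171.5] [10.2 16.7] 79 [501.9 275.7  43.5] [502.1 276.7  43.5]
side 40 [359.4 206.5] [351 200  18  14 194] [359.5 206.5] [13. 17.] 90 [595.5  90.7  43.5] [595.8  91.   43.5]
side 40 [309.1 233.8] [302 218  13  21  65] [308.3 228. ] [11.2 21. ] 5 [519.6 -79.8  43.5] [507.5 -56.7  43.5]
side 40 [302.2 282.8] [296 275  12  12  63] [302.6 281.8] [ 9.2 12.8] 53 [ 580.  -260.7   43.5] [ 579.6 -257.3   43.5]
side 50 [349.2 171.7] [340 166  19  12 158] [349.  171.6] [10.4 17.6] 81 [501.8 275.6  43.5] [501.1 275.9  43.5]
side 50 [359.3 206.6] [350 200  19  14 211] [359.  206.5] [13. 18.] 90 [595.3  90.2  43.5] [594.5  90.5  43.5]
side 50 [309.1 227.2] [302 216  13  24 203] [308.3 227.2] [12. 23.] 4 [508.  -52.4  43.5] [506.1 -52.9  43.5]
side 50 [302.3 281.6] [296 275  13  12  86] [302.  280.5] [12. 11.] 0 [ 578.6 -256.9   43.5] [ 576.5 -253.7   43.5]
```

View pics/z0.png

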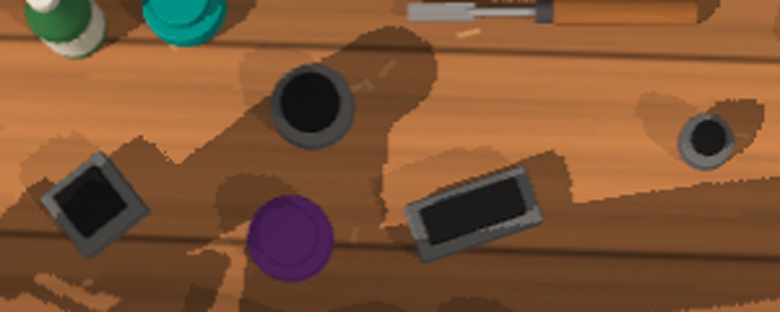

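View pics/z1.png

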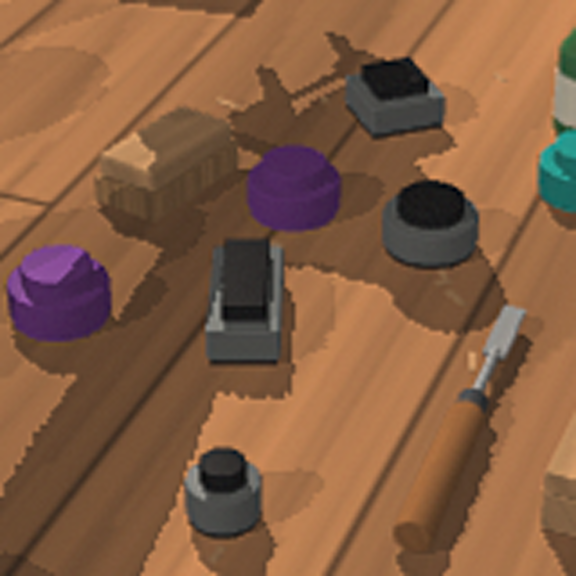

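```bash
cat > go.py <<'E'
import sys
from h import *
from station import env
s=env.get_state();Rm=R.from_rotvec(s["eef_rot"]).as_matrix()
t=np.array([float(a) for a in sys.argv[1:4]])
d=Rm.T@(t-s["position"])
print("t",s["t"],"pos",s["position"].round(1),"F",s["contact_force"].round(2),"w",round(s["gripper_width"],1))
print("tool shift mm",d.round(1),"tool x",Rm[:,0].round(3),"z",Rm[:,2].round(4))
tilt=np.cross(Rm[:,2],[0,0,-1]);print("tilt fix tool",(Rm.T@tilt).round(4))
E
python3 go.py 594 97 150
python3 - <<'E'
from h import *
from station import env
m=env.camera_model("top")
for p in((152,186),(402,243),(242,282)): print(ray(m,p,120 if p[0]==152 else 40).round())
E
```

```text
t 0.1 pos [221.  584.1 221.6] F [-0.47  0.69 -0.27] w 87.3
tool shift mm [ 323.3 -521.3   72.3] tool x [-0.354 -0.935  0.002] z [-6.0e-04 -1.8e-03 -1.0e+00]
tilt fix tool [-0.0001 -0.0019 -0.    ]
[666. 304. 120.]
[ 573. -249.   40.]
[473. 106.  40.]
```

Emit:
arm_command([
  [[-1,0.02,-0.033,0,0,0,0],[-1,0.021,-0.034,0,0,0,0],[-1,0.021,-0.034,0,0,0,0],[-1,0.021,-0.034,0,0,0,0],[-1,0.021,-0.034,0,0,0,0],[-1,0.021,-0.034,0,0,0,0],[-1,0.021,-0.034,0,0,0,0],[-1,0.021,-0.034,0,0,0,0],[-1,0.021,-0.034,0,0,0,0],[-1,0.021,-0.034,0,0,0,0]],
], newtons=10)

```text
t: 0.93
position: [467.7, 260.8, 216.3]
eef_rot: [1.799, -2.564, 0.006]
contact_force: [1.2, 0.4, 0.0]
gripper_width: 28.2
```

```bash
python3 go.py 594 97 120
```

```text
t 0.9333 pos [467.7 260.8 216.3] F [1.18 0.42 0.03] w 28.2
tool shift mm [ 110.  -174.8   97. ] tool x [-0.34 -0.94  0.01] z [-0.0056 -0.0083 -0.9999]
tilt fix tool [ 0.0024 -0.0097  0.    ]
```

Emit:
arm_command([
  [[-1,0.019,-0.03,0,0,0,0],[-1,0.019,-0.03,0,0.002,-0.01,0],[-1,0.019,-0.03,0.01,0,0,0],[-1,0.018,-0.028,0.02,0,0,0],[-1,0.018,-0.028,0.02,0,0,0],[-1,0.015,-0.024,0.02,0,0,0],[-1,0,0,0.015,0,0,0],[-1,0,0,0,0,0,0],[-1,0,0,0,0,0,0]],
])

```text
t: 1.68
position: [598.2, 84.0, 125.8]
eef_rot: [1.788, -2.58, -0.002]
contact_force: [-0.4, -0.1, -0.2]
gripper_width: 0.6
```

```bash
python3 go.py 594 97 60
```

```text
t 1.6833 pos [598.2  84.  125.8] F [-0.37 -0.12 -0.24] w 0.6
tool shift mm [-10.7   8.3  65.8] tool x [-0.351 -0.936  0.001] z [-2.6e-03  1.0e-04 -1.0e+00]
tilt fix tool [ 0.0024 -0.0008  0.    ]
```

Emit:
arm_command([
  [[-1,-0.01,0.008,0.02,0,0,0],[-1,0,0,0.025,0.002,0,0],[-1,0,0,0.015,0,0,0],[-1,0,0,0,0,0,0],[-1,0,0,0,0,0,0]],
])

```text
t: 2.1
position: [596.0, 100.8, 70.0]
eef_rot: [-1.792, 2.571, -0.005]
contact_force: [-0.2, -0.3, 1.0]
gripper_width: 0.3
```

```bash
python3 go.py 594 97 46
python3 - <<'E'
from station import env
import cv2
cv2.imwrite("pics/t1.png",cv2.resize(env.grab_frame("top")[150:330,130:350,::-1],None,fx=3,fy=3))
cv2.imwrite("pics/s1.png",cv2.resize(env.grab_frame("side")[130:280,260:460,::-1],None,fx=3.5,fy=3.5))
E
```

```text
t 2.1 pos [596.  100.8  70. ] F [-0.24 -0.33  0.97] w 0.3
tool shift mm [ 4.4  0.7 24. ] tool x [-0.346 -0.938 -0.005] z [ 0.0082  0.002  -1.    ]
tilt fix tool [-0.007   0.0047  0.    ]
```

View pics/s1.png

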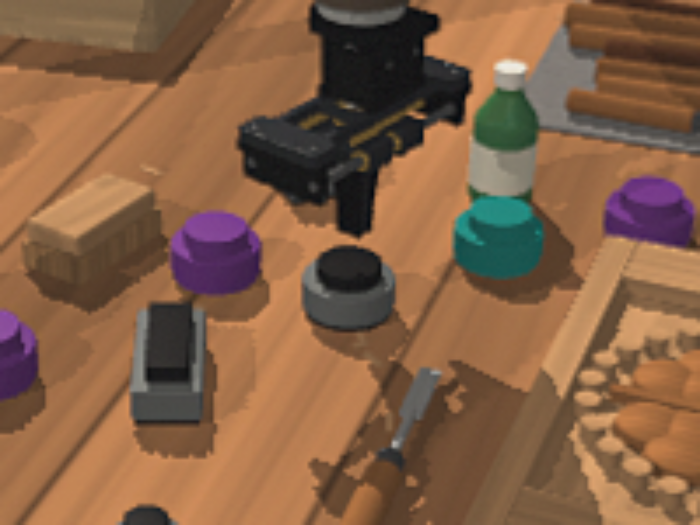

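View pics/t1.png

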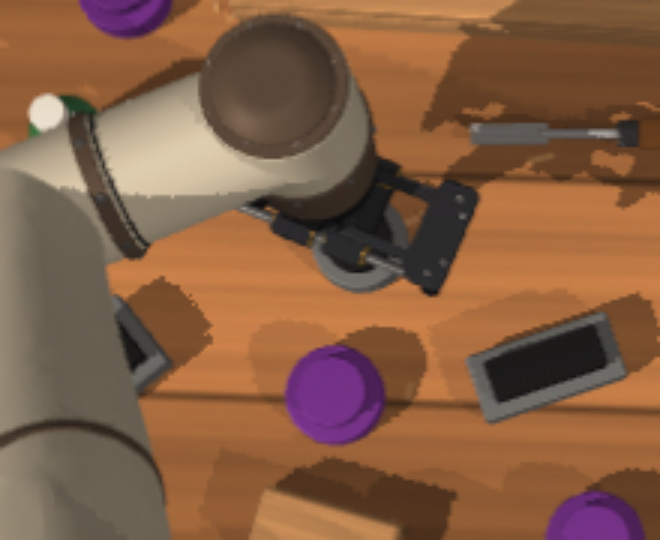

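The side view shows the closed fingers above the large round key, at about (350,235) in the crop, with nothing else near them. I'll descend.

Emit:
arm_command([
  [[-1,0.004,0,0.008,0,0,0],[-1,0,0,0.008,-0.003,0.002,0],[-1,0,0,0.002,0,0,0],[-1,0,0,0,0,0,0],[-1,0,0,0,0,0,0]],
])

```text
t: 2.62
position: [597.3, 98.0, 55.4]
eef_rot: [-1.79, 2.566, -0.006]
contact_force: [-0.1, -0.8, -0.2]
gripper_width: 0.3
```

```bash
python3 go.py 594 97 35
```

```text
t 2.6167 pos [597.3  98.   55.4] F [-0.08 -0.76 -0.21] w 0.3
tool shift mm [ 2.2  3.  20.4] tool x [-0.345 -0.938 -0.009] z [ 0.0131  0.0047 -0.9999]
tilt fix tool [-0.0106  0.009  -0.    ]
```

Emit:
arm_command([
  [[-1,0.001,0.002,0.004,-0.005,0.004,0],[-1,0,0,0.004,0,0,0],[-1,0,0,0.002,0,0,0],[-1,0,0,0.002,0,0,0]],
])

```text
t: 2.95
position: [595.7, 97.7, 43.2]
eef_rot: [-1.793, 2.57, -0.003]
contact_force: [-1.3, 0.0, 4.0]
gripper_width: 0.5
```

```bash
python3 go.py 594 97 35
```

```text
t 2.95 pos [595.7  97.7  43.2] F [-1.26  0.03  3.97] w 0.5
tool shift mm [1.3 1.4 8.2] tool x [-0.345 -0.938 -0.006] z [ 0.008   0.0029 -1.    ]
tilt fix tool [-0.0065  0.0055 -0.    ]
```

Contact at about 43 mm, with 4 N. Now pressing down.

Emit:
arm_command([
  [[-1,0,0,0.002,0,0,0],[-1,0,0,0.002,0,0,0],[-1,0,0,0.002,0,0,0]],
])

```text
t: 3.2
position: [595.7, 97.7, 37.9]
eef_rot: [-1.794, 2.57, -0.004]
contact_force: [-1.9, 1.0, 4.9]
gripper_width: 0.4
```

```bash
python3 go.py 594 97 34.5
```

```text
t 3.2 pos [595.7  97.7  37.9] F [-1.89  1.05  4.89] w 0.4
tool shift mm [1.3 1.4 3.4] tool x [-0.345 -0.939 -0.005] z [ 0.0079  0.0024 -1.    ]
tilt fix tool [-0.0066  0.005   0.    ]
```

Emit:
arm_command([
  [[-1,0,0,0.002,0,0,0],[-1,0,0,0.002,0,0,0]],
])

```text
t: 3.37
position: [595.8, 97.7, 34.4]
eef_rot: [-1.794, 2.569, -0.004]
contact_force: [-2.6, 0.6, 5.4]
gripper_width: 0.4
```

Emit:
arm_command([
  [[-1,0,0,-0.01,0,0,0],[-1,0,0,-0.02,0,0,0],[-1,0,0,-0.02,-0.006,0.005,0],[-1,0,0,-0.02,0,0,0],[-1,0,0,-0.03,0,0,0],[-1,0,0,-0.03,0,0,0]],
])

```text
t: 3.87
position: [591.1, 96.1, 160.3]
eef_rot: [1.786, -2.565, -0.008]
contact_force: [0.7, 0.5, 0.7]
gripper_width: 0.4
```

```bash
python3 go.py 500 282 120
python3 - <<'E'
from station import env
import cv2
cv2.imwrite("pics/s2.png",cv2.resize(env.grab_frame("side")[130:280,260:460,::-1],None,fx=3.5,fy=3.5))
E
```

```text
t 3.8667 pos [591.1  96.1 160.3] F [0.73 0.51 0.67] w 0.4
tool shift mm [-143.2  149.4   40.7] tool x [-0.347 -0.938  0.011] z [-0.0162 -0.0054 -0.9999]
tilt fix tool [ 0.0134 -0.0107  0.    ]
```

View pics/s2.png

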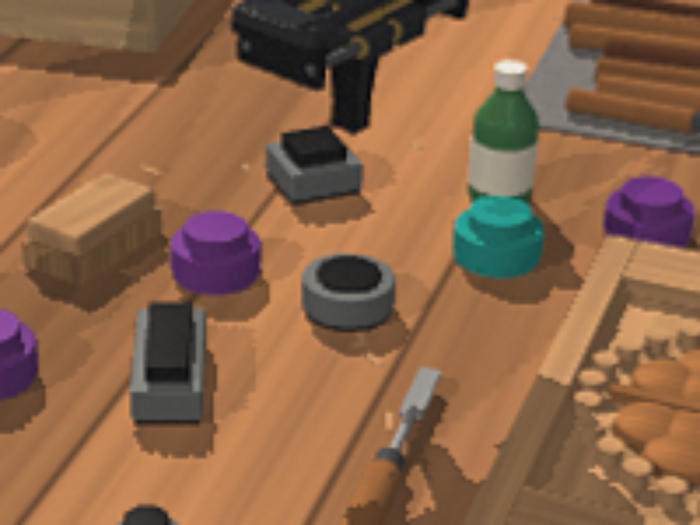

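The round key at about (348,273) is now nearly flush with its housing and the switch hasn't moved. Next is the square one.

Emit:
arm_command([
  [[-1,-0.022,0.023,0,0.006,-0.005,0],[-1,-0.026,0.027,0,0.006,-0.005,0],[-1,-0.026,0.027,0,0,0,0],[-1,-0.026,0.027,0,0,0,0],[-1,-0.026,0.027,0.01,0,0,0],[-1,-0.01,0.01,0.02,0,0,0],[-1,0,0,0.01,0,0,0],[-1,0,0,0,0,0,0],[-1,0,0,0,0,0,0]],
])

```text
t: 4.67
position: [513.5, 284.4, 134.4]
eef_rot: [-1.772, 2.55, -0.007]
contact_force: [1.1, -0.7, 0.1]
gripper_width: 0.4
```

```bash
python3 go.py 500 282 70
```

```text
t 4.6667 pos [513.5 284.4 134.4] F [ 1.06 -0.7   0.12] w 0.4
tool shift mm [ 8.7 13.4 63.9] tool x [-0.348 -0.937 -0.028] z [ 0.0328  0.0171 -0.9993]
tilt fix tool [-0.0248  0.0275 -0.    ]
```

Emit:
arm_command([
  [[-1,0.004,0.006,0.015,-0.02,0.022,0],[-1,0.003,0.004,0.02,0,0,0],[-1,0,0,0.018,0,0,0],[-1,0,0,0,0,0,0],[-1,0,0,0,0,0,0]],
])

```text
t: 5.08
position: [504.1, 280.1, 80.2]
eef_rot: [-1.782, 2.578, 0.001]
contact_force: [0.9, 0.1, 1.1]
gripper_width: 0.5
```

```bash
python3 go.py 500 282 52
```

```text
t 5.0833 pos [504.1 280.1  80.2] F [0.87 0.07 1.11] w 0.5
tool shift mm [-0.2  4.6 28.2] tool x [-0.353 -0.936 -0.006] z [ 0.0056  0.0048 -1.    ]
tilt fix tool [-0.0036  0.0064 -0.    ]
```

Emit:
arm_command([
  [[-1,0,0.003,0.01,-0.003,0.005,0],[-1,0,0.001,0.01,0,0,0],[-1,0,0,0.004,0,0,0],[-1,0,0,0,0,0,0],[-1,0,0,0,0,0,0]],
])

```text
t: 5.5
position: [501.9, 281.5, 56.0]
eef_rot: [-1.781, 2.583, 0.001]
contact_force: [-0.4, 0.1, 0.9]
gripper_width: 0.5
```

```bash
python3 go.py 500 282 35
python3 - <<'E'
from station import env
import cv2
cv2.imwrite("pics/s3.png",cv2.resize(env.grab_frame("side")[110:260,260:460,::-1],None,fx=3.5,fy=3.5))
E
```

```text
t 5.5 pos [501.9 281.5  56. ] F [-0.36  0.1   0.9 ] w 0.5
tool shift mm [ 0.3  2.  21. ] tool x [-0.355 -0.935 -0.004] z [ 0.0027  0.0029 -1.    ]
tilt fix tool [-0.0015  0.0037 -0.    ]
```

View pics/s3.png

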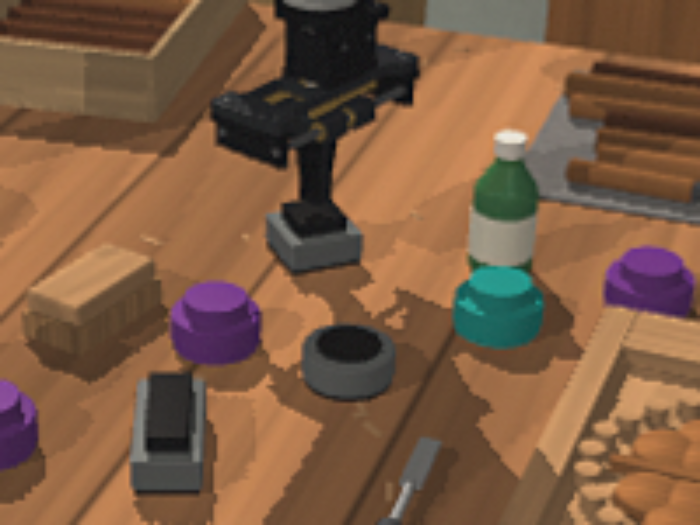

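The fingers are right over the square key at about (315,210). Pressing.

Emit:
arm_command([
  [[-1,0,0.001,0.004,0,0.002,0],[-1,0,0,0.004,0,0,0],[-1,0,0,0.002,0,0,0],[-1,0,0,0.002,0,0,0],[-1,0,0,0.002,0,0,0],[-1,0,0,0.002,0,0,0]],
])

```text
t: 6.05
position: [501.9, 282.9, 41.1]
eef_rot: [-1.782, 2.58, -0.0]
contact_force: [-1.9, -1.2, 4.6]
gripper_width: 0.6
```

Emit:
arm_command([
  [[-1,0,0,0.002,0,0,0],[-1,0,0,0.002,0,0,0],[-1,0,0,0.002,0,0,0]],
])

```text
t: 6.3
position: [501.9, 283.0, 35.9]
eef_rot: [-1.782, 2.58, -0.001]
contact_force: [-1.7, 0.2, 4.6]
gripper_width: 0.3
```

Emit:
arm_command([
  [[-1,0,0,0.001,0,0,0]],
])

```text
t: 6.38
position: [501.9, 283.0, 34.9]
eef_rot: [-1.782, 2.58, -0.001]
contact_force: [-2.1, -0.8, 4.8]
gripper_width: 0.5
```

Emit:
arm_command([
  [[-1,0,0,-0.01,0,0,0],[-1,0,0,-0.02,0,0,0],[-1,0,0,-0.02,0,0,0],[-1,0,0,-0.02,0,0,0],[-1,0,0,-0.03,0,0,0],[-1,0,0,-0.03,0,0,0],[-1,0,0,0,0,0,0]],
])

```text
t: 6.97
position: [501.3, 282.0, 168.5]
eef_rot: [-1.783, 2.584, -0.002]
contact_force: [0.2, 0.1, 1.2]
gripper_width: 0.5
```

```bash
python3 go.py 503 -48 140
python3 - <<'E'
from station import env
import cv2
cv2.imwrite("pics/s4.png",cv2.resize(env.grab_frame("side")[110:260,260:460,::-1],None,fx=3.5,fy=3.5))
E
```

```text
t 6.9667 pos [501.3 282.  168.5] F [0.23 0.14 1.23] w 0.5
tool shift mm [ 308.  -118.7   28.3] tool x [-0.355 -0.935 -0.001] z [ 2.7e-03  4.0e-04 -1.0e+00]
tilt fix tool [-0.0024  0.0013 -0.    ]
```

View pics/s4.png

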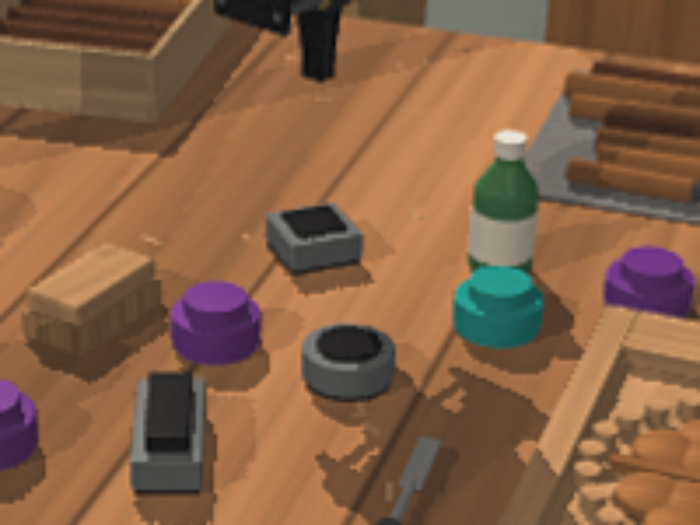

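The square key at about (315,222) is down and its housing hasn't moved. Next is the long one.

Emit:
arm_command([
  [[-1,0.034,-0.013,0,0,0,0],[-1,0.036,-0.014,0,0,0,0],[-1,0.036,-0.014,0,0,0,0],[-1,0.036,-0.014,0,0,0,0],[-1,0.036,-0.014,0,0,0,0],[-1,0.036,-0.014,0,0,0,0],[-1,0.036,-0.014,0,0,0,0],[-1,0.028,-0.01,0.01,0,0,0],[-1,0,0,0,0,0,0],[-1,0,0,0,0,0,0]],
])

```text
t: 7.85
position: [498.2, -27.4, 149.2]
eef_rot: [1.784, -2.582, -0.007]
contact_force: [-0.8, -0.1, 0.1]
gripper_width: 0.5
```

```bash
python3 go.py 503 -48 80
```

```text
t 7.85 pos [498.2 -27.4 149.2] F [-0.75 -0.14  0.08] w 0.5
tool shift mm [ 17.6 -12.2  69.1] tool x [-0.354 -0.935  0.   ] z [-0.0056  0.0017 -1.    ]
tilt fix tool [ 0.0058 -0.0003  0.    ]
```

Emit:
arm_command([
  [[-1,0.01,-0.007,0.018,0.004,0,0],[-1,0.007,-0.005,0.025,0,0,0],[-1,0,0,0.018,0,0,0],[-1,0,0,0,0,0,0],[-1,0,0,0,0,0,0]],
])

```text
t: 8.27
position: [504.4, -46.0, 85.7]
eef_rot: [-1.788, 2.582, 0.001]
contact_force: [-0.1, -0.6, -0.0]
gripper_width: 0.6
```

```bash
python3 go.py 503 -48 52
```

```text
t 8.2667 pos [504.4 -46.   85.7] F [-0.05 -0.56 -0.  ] w 0.6
tool shift mm [ 2.4  0.6 33.7] tool x [-0.352 -0.936 -0.001] z [ 1.0e-04  1.1e-03 -1.0e+00]
tilt fix tool [0.0003 0.0011 0.    ]
```

Emit:
arm_command([
  [[-1,0.002,0,0.012,0,0,0],[-1,0,0,0.012,0,0,0],[-1,0,0,0.006,0,0,0],[-1,0,0,0,0,0,0],[-1,0,0,0,0,0,0]],
])

```text
t: 8.68
position: [507.6, -43.8, 59.1]
eef_rot: [-1.793, 2.571, -0.004]
contact_force: [0.7, -0.9, -0.2]
gripper_width: 0.4
```

```bash
python3 go.py 503 -48 35
python3 - <<'E'
from station import env
import cv2
cv2.imwrite("pics/s5.png",cv2.resize(env.grab_frame("side")[150:300,220:420,::-1],None,fx=3.5,fy=3.5))
E
```

```text
t 8.6833 pos [507.6 -43.8  59.1] F [ 0.74 -0.86 -0.18] w 0.4
tool shift mm [ 5.6  3.  24. ] tool x [-0.345 -0.938 -0.004] z [ 0.0077  0.0019 -1.    ]
tilt fix tool [-0.0066  0.0045 -0.    ]
```

View pics/s5.png

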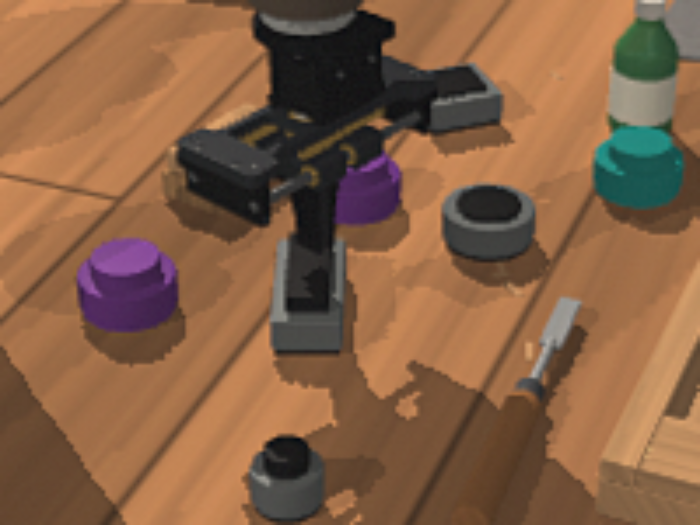

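Emit:
arm_command([
  [[-1,0.004,0.002,0.004,-0.004,0.003,0],[-1,0.001,0.001,0.003,0,0,0],[-1,0,0,0.001,0,0,0],[-1,0,0,0,0,0,0]],
])

```text
t: 9.07
position: [504.3, -47.2, 52.9]
eef_rot: [-1.794, 2.57, -0.005]
contact_force: [0.2, -0.1, 0.3]
gripper_width: 0.3
```

```bash
python3 go.py 503 -48 35
```

```text
t 9.0667 pos [504.3 -47.2  52.9] F [ 0.18 -0.13  0.25] w 0.3
tool shift mm [ 1.3  1.  17.9] tool x [-0.345 -0.939 -0.004] z [ 0.0076  0.0014 -1.    ]
tilt fix tool [-0.0067  0.0039  0.    ]
```

Emit:
arm_command([
  [[-1,0.001,0.001,0.003,-0.003,0.002,0],[-1,0,0,0.003,0,0,0],[-1,0,0,0.002,0,0,0],[-1,0,0,0.002,0,0,0],[-1,0,0,0.002,0,0,0]],
])

```text
t: 9.48
position: [503.4, -48.0, 40.9]
eef_rot: [-1.796, 2.572, -0.004]
contact_force: [-0.8, 1.2, 3.9]
gripper_width: 0.7
```

Emit:
arm_command([
  [[-1,0,0,0.002,0,0,0],[-1,0,0,0.002,0,0,0],[-1,0,0,0.002,0,0,0]],
])

```text
t: 9.73
position: [503.4, -48.0, 35.1]
eef_rot: [-1.797, 2.572, -0.004]
contact_force: [-2.5, 0.6, 4.6]
gripper_width: 0.5
```

Emit:
arm_command([
  [[-1,0,0,-0.01,0,0,0],[-1,0,0,-0.02,0,0,0],[-1,0,0,-0.02,0,0,0],[-1,0,0,-0.03,0,0,0],[-1,0,0,-0.03,0,0,0],[-1,0,0,-0.03,0,0,0],[-1,0,0,-0.02,0,0,0],[-1,0,0,0,0,0,0],[-1,0,0,0,0,0,0]],
])

```text
t: 10.48
position: [501.9, -48.2, 196.0]
eef_rot: [1.795, -2.577, -0.001]
contact_force: [-0.7, -0.4, -1.1]
gripper_width: 0.0
```

```bash
python3 go.py 503 -48 35
python3 - <<'E'
from station import env
import cv2
a=env.grab_frame("side")[:,:,::-1]
cv2.imwrite("pics/side6.png",a)
cv2.imwrite("pics/s6.png",cv2.resize(a[150:300,220:420],None,fx=3.5,fy=3.5))
E
```

```text
t 10.4833 pos [501.9 -48.2 196. ] F [-0.74 -0.43 -1.09] w 0.0
tool shift mm [ -0.7  -1.2 161. ] tool x [-0.346 -0.938  0.   ] z [-0.0014 -0.     -1.    ]
tilt fix tool [ 0.0013 -0.0005  0.    ]
```

View pics/s6.png

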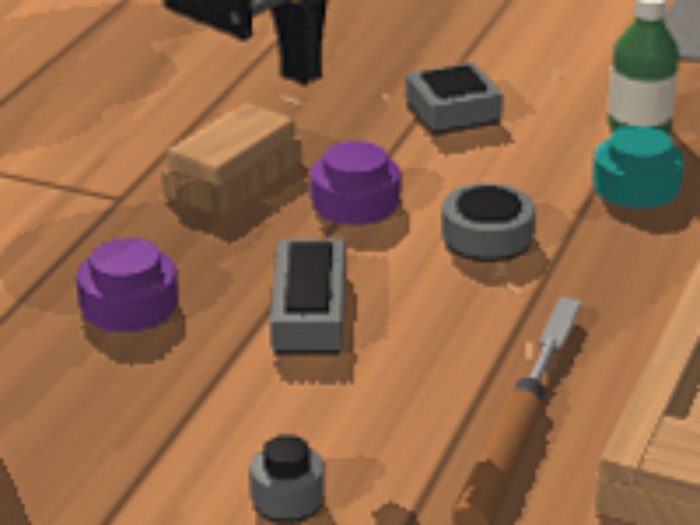

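The side view shows all three keys down: long (310,275), round (488,203) and square (452,80). The small key at (287,455) is still up, nothing else has moved, and the gripper is well clear. Handing in.

```bash
python3 -c "
from station import env
print(env.job_done())"
```

```text
the job is handed in; nothing more can be done
None
```

I pressed the three keys in the order asked, large round, then square, then long, with the closed fingertips, and handed the job in at about 10.5 s.

| Key | Final fingertip height | Approx. travel | Upward force when last read |
|---|---|---|---|
| Large round | 34.4 mm | 9.6 mm | 5.4 N |
| Square | 34.9 mm | 9.1 mm | 4.8 N |
| Long | 35.1 mm | 8.9 mm | 4.6 N |

Half-way down is 38 mm, so all three should be past it. The travel figures come from the arm's own position readings, which scatter by about 1 mm. The sideways force reached about 2.6 N.

The last side picture, taken before handing in, shows all three keys nearly flush with their housings. The small switch is still up, and the housings, tools and glue bottle in that crop look unmoved. The mallet was outside it, but the arm never went near the mallet. The gripper was about 196 mm above the bench and touching nothing.

I did not take a closing top view, so "unmoved" rests on that side picture alone. No check failed or disagreed.

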